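# Take the push block off its hook and set it on the board to be planed

### The arm

A 7-joint arm with a two-finger parallel gripper is mounted at the origin on the work surface. World frame = base frame: x ahead of the robot, y to its left, z up, the work surface at z = 0. Lengths are in m, angles in rad, forces in N, time in s.
With the tool pointing down it reaches from about 0.4 to 0.85 m from the base axis. Payload 10.4 kg.
Tool frame: the origin (TCP) lies between the finger pads; the fingertips stand manip.tcp_to_tips ahead of it and the grasp point (between the pads) lies 2 mm behind it (manip.tcp_to_tips is the distance from the TCP to the fingertips, in m); y points along the fingers, z is the direction in which the jaws open and shut, and the axes are right-handed (so a half turn about y gives the same grasp; the last joint's range is limited). The gripper opens to 85 mm and grips with 20 to 120 N. Pads are 22 mm wide; open, the fingers measure 114 mm over their backs; the gripper's body (76 mm by 85 mm) begins 54 mm behind the grasp point. The pads swing forward as they close: fully open they stand 13 mm farther back than shut.
Start: joints at [1.104, 0.332, -0.065, 1.46, 0.022, 1.35, -0.088], TCP at [0.268, -0.564, 0.248] pointing down, gripper open.
Joint ranges: [-2.6, 2.6], [-0.5, 2.12], [-1.47, 1.34], [0.16, 2.42], [-1.27, 4.41], [0.06, 2.06], [-2.6, 2.6]. Speed limits (rad/s): [2.22, 2.22, 2.79, 2.79, 3.14, 3.14, 3.14].

### API

Orientations are given as a unit quaternion [x, y, z, w].
In Python, from workcell import manip gives the robot as it stands. The module is installed in compiled form; this text tells all that it offers.
- The arm moves only by the tool move_arm, never from a script. Its argument "increments" is a list of rows, each an object with "offset": the shift along the tool's x, y, z in m, a list of three; "yaw": the turn about the tool's y in degrees; "jaw": the closure in counts, from 0 (fully open) to 255 (shut). In form: [{"offset": [tx, ty, tz], "yaw": yaw, "jaw": jaw}, ...]. A call has 1 to 10 rows; each row is the pose to reach, as a shift and turn from the pose measured when the call began, along the tool's axes at that moment; what a row does not reach only later rows make up. A row lasts 1/12 s, in which the tool goes at most 41.7 mm and 7.16 degrees, less where a joint would pass 70% of its speed; a pose out of reach is approached as far as the arm can. A call with a gripper value outside its range is refused whole. The fingers move at their own pace and stop on an object; "squeeze" is the grip in N (left out, the last holds). Time passes only in rows, so rows that repeat a pose let the fingers close. It gives the time, the measured TCP pose, the force and the opening at its end, in the units of the state.
- manip.get_obs(): the state, without advancing time (a new reading comes with each control period).
- manip.camera(name): name is "scene" or "top"; returns a dict with "pixels" (384x512x3 uint8, red, green, blue), "depth" (384x512 float32, m along the optical axis (not along the pixel's ray), 0 where there is no reading), "intrinsics" (3x3 intrinsics, pixels), "R" (3x3) and "t" (3): a world point X has camera coordinates R X + t. Camera axes: x right, y down, z forward; pixel columns grow to the right and rows downward; lengths in m; the calibration is good to about 2 mm. A picture is of the moment at which its call begins.
- manip.hand_in(): hands the job in, once; it reports no verdict.
Trained networks look in a picture, given as the dict that the camera call returned (one of the last four; its "shot" number tells which), for a name from the list of things; names that differ only in an ending like _2 or _b are one class to them, and where a whole thing is asked for, a point or a joint stands for the part that bears it (a point fixed in the world has none). Each returns a list of dicts, best first, with "confidence" (0 to 1); they miss things now and then, are a little off and sometimes report something else, mostly with a low value. They report only what shows in the picture. A call takes as long as a camera call. They do not tell look-alikes from the thing itself.
- manip.recognise(picture, query): "bbox" ([left, top, right, bottom] in pixels, round what is visible of it).
- manip.spot_point(picture, query): "centre" ([column, row] in pixels: a listed point, or the origin of a listed thing).
The state is a dict: "clock": time; "joint_pos": joint angles; "joint_velocities": joint speeds; "tau": joint torques, N m; "position": TCP position; "ee_rot": TCP orientation; "ft_force": force on the tool from outside, world axes, zero at the start; "torque": the same for the moment, N m; "grip_width": opening from 0.0 (shut) to 1.0 (fully open).
Only numpy, scipy, OpenCV 4.12 (cv2) and the standard library are available. Lean on these libraries where they do the work, as an engineer would, in place of code of your own. Each camera call takes 0.05 s, during which the arm holds its last target. There are 200 camera calls.

### The job

The board lying on the bench is about to go through the planer. Lift the push block (the hanging piece with the flat rectangular sole) off its hook and set it down gently on the middle of that board, flat on its sole and lengthwise along the board. Leave the open tote and the round weight hanging where they are.

Things in the scene. Friction and masses are not known exactly. Their poses are not given: they have to be found in the camera images.
- push_block: Wooden push block hanging upright on one of three hooks. Sole 75 (x) x 140 (y) x 20 mm; from its middle rises a plywood handle plate 14 (x) x 44 mm (y), top edge 150 above the underside, with a hole along x, 26 wide, 50 high, from 60 to 110; the solid 40 mm above it is the grip, across the 44. Origin: centre of underside, hung 94 above the bench; y lengthwise. 0.2-0.4 kg. Its hook: see tote.
- stock_top (a point): Centre of the top face of the board to be planed, a plain brown plank 110 (x) x 280 (y) x 25 mm thick, lying flat on the bench between the robot and the hooks; it does not move. z up, y along the board's length.
- tote: Open plywood box 85 x 110 x 55 mm with dowels, hung by a like handle; origin, axes as push block. Stays. All hooks: level 8 mm bar from a rail 60 mm behind (+x of the hung piece; rack top 222 above bench), along the piece's x through its hole, ending 28 mm in front of the plate's centre in a tip upturned 14 mm. A piece must rise 15 to 40 mm, then be drawn off along its -x by 50 mm or more.
- weight: Round dark steel weight, diameter 90, 32 mm high, hung on another hook by a like handle plate (top 150 mm above the origin); origin and axes as push block. Stays hanging. The three hooks stand in a row, 180 mm apart; which piece hangs where varies.
Things that resemble listed ones, but are neither listed nor needed, are in the scene too. Leave any pink or yellow look-alike of the push_block alone.

How it is judged:
On the way:
1. the push block is lifted off its hook in the fingers (distance of push_block from where it was at the start of the episode above 0.06 m and contact force between the fingers and push_block above 0.5 N), for 0.2 s.
At the end, for the whole second after the job is handed in: The push block stands at rest on its sole on the board, its centre within 25 mm of the middle of the board's top, its length within 15 degrees of the board's (either way round), upright within 6 degrees; the tote and the weight hang within 30 mm of where they were (horizontal distance between push_block and stock_top below 0.025 m and z of push_block in the frame of stock_top between -0.004 and 0.006 m and angle between push_block's own z axis and vertical below 0.1 rad and angle between the y axis of push_block and the y axis of stock_top, either way round below 0.26 rad and linear speed of push_block below 0.02 m/s and distance of each of tote, weight from where it was at the start of the episode below 0.03 m); the robot touches nothing.
It fails at once if the push block is dropped or thrown (falls faster than 0.6 m/s out of the fingers) (linear speed of push_block above 0.6 m/s and contact force between the fingers and push_block below 0.1 N).
It fails at once if the tote or the weight is knocked off its hook or shoved more than 60 mm (distance of any of tote, weight from where it was at the start of the episode above 0.06 m).
It also fails if it takes over 38 s, if anything falls off the work surface, if the arm or the gripper's body presses on something with over 40 N, if the wrist force passes 120 N, or if a joint passes its speed limit or range.

## Working session

There is one attempt and no reset: what is moved stays moved. The work goes in short steps, Python scripts to look and compute and a tool call to move; the robot and the scene stay as the last step left them, time stands still between calls to the robot, and variables do not carry over. Pictures are saved under pics/ and viewed, about 8 in all and at most 12, crops included, and the job is handed in when it is done.

Besides the shell and the picture viewer there is one more tool, called after "Emit:" as name(argument=value, ...), one argument or row to a line, values as JSON. move_arm: Moves the arm, as the interface text tells. Its arguments: {"type":"object","properties":{"increments":{"type":"array","items":{"type":"object","properties":{"offset":{"type":"array","items":{"type":"number"}},"yaw":{"type":"number"},"jaw":{"type":"number"}}}},"squeeze":{"type":"number"}},"required":["increments"]}

```bash
mkdir -p pics; cat > h.py <<'E'
import numpy as np,cv2
from workcell import manip
from scipy.spatial.transform import Rotation as Rt
def cloud(p):
    d=p["depth"];K=p["intrinsics"];v,u=np.mgrid[:d.shape[0],:d.shape[1]]
    c=np.stack([(u-K[0,2])*d/K[0,0],(v-K[1,2])*d/K[1,1],d],-1)
    w=(c-p["t"])@p["R"]; w[d==0]=np.nan; return w
def save(p,n,box=None,s=1):
    im=p["pixels"][:,:,::-1]
    if box: im=im[box[1]:box[3],box[0]:box[2]]
    cv2.imwrite("pics/"+n,cv2.resize(im,None,fx=s,fy=s,interpolation=cv2.INTER_CUBIC))
E
python3 - <<'E'
from h import *
np.set_printoptions(precision=3,suppress=True)
o=manip.get_obs();print(o["position"],o["ee_rot"],Rt.from_quat(o["ee_rot"]).as_matrix(),manip.tcp_to_tips,o["grip_width"])
ims=[]
for n in("scene","top"):
    p=manip.camera(n);w=cloud(p);save(p,n+"0.png",None,1.5);print(n,p["R"],p["t"],p["intrinsics"][0])
    for q in("push_block","tote","weight"):
        for r in manip.recognise(p,q)[:4]:
            b=np.array(r["bbox"]).astype(int);s=w[b[1]:b[3],b[0]:b[2]].reshape(-1,3);print(q,r["confidence"],b,np.nanmedian(s,0))
    for q in("stock_top","push_block"):
        for r in manip.spot_point(p,q)[:4]:
            c=np.array(r["centre"]).astype(int);print(q,"pt",r["confidence"],c,w[c[1],c[0]])
E
```

```text
[ 0.268 -0.564  0.248] [-0.156  0.69  -0.689  0.155] [[-0.903 -0.001  0.429]
 [-0.429  0.001 -0.903]
 [ 0.    -1.    -0.001]] 0.017 0.9958844052343861
scene [[ 0.875  0.484 -0.016]
 [ 0.326 -0.614 -0.718]
 [-0.358  0.623 -0.695]] [-0.337 -0.173  1.617] [413.138   0.    247.39 ]
push_block 0.69 [ 99 221 155 273] [ 0.255 -0.499  0.008]
push_block 0.68 [266 152 302 211] [ 0.586 -0.124  0.113]
push_block 0.61 [236  93 275 139] [0.283 0.251 0.001]
tote 0.62 [292 122 326 172] [0.594 0.041 0.134]
weight 0.61 [317  88 339 133] [0.566 0.24  0.122]
stock_top pt 0.67 [256 176] [ 0.442 -0.04   0.021]
push_block pt 0.94 [127 258] [ 0.273 -0.512  0.015]
push_block pt 0.92 [256 128] [0.312 0.203 0.02 ]
push_block pt 0.59 [288 192] [ 0.606 -0.144  0.115]
top [[ 0.011 -1.     0.005]
 [-0.991 -0.011 -0.136]
 [ 0.136 -0.003 -0.991]] [-0.149  0.452  1.137] [446.452   0.    247.663]
push_block 0.96 [ 72 230 136 274] [0.3   0.222 0.017]
push_block 0.73 [361 240 410 302] [ 0.261 -0.496  0.016]
tote 0.57 [145 112 196 151] [0.587 0.041 0.143]
weight 0.78 [ 67 114 121 152] [0.586 0.225 0.124]
stock_top pt 0.58 [210 198] [ 0.443 -0.045  0.023]
push_block pt 0.74 [107 250] [0.304 0.214 0.035]
push_block pt 0.72 [238 136] [ 0.586 -0.119  0.117]
```

View pics/scene0.png

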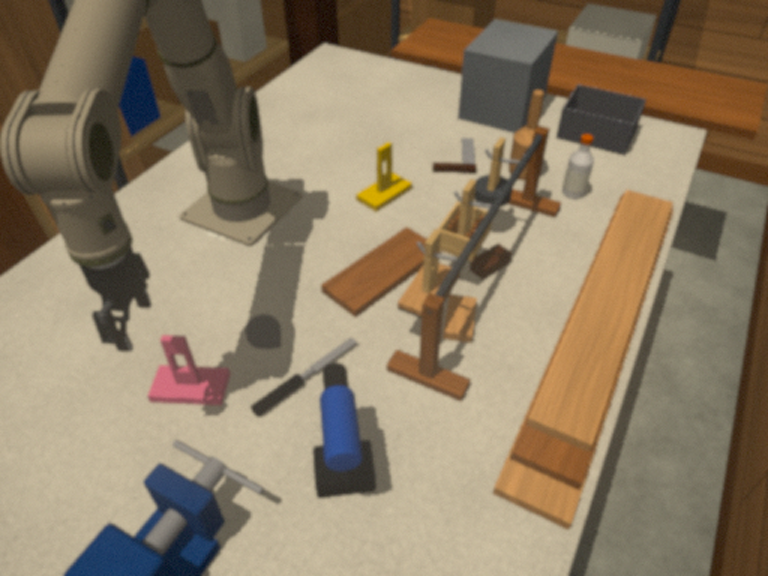

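View pics/top0.png

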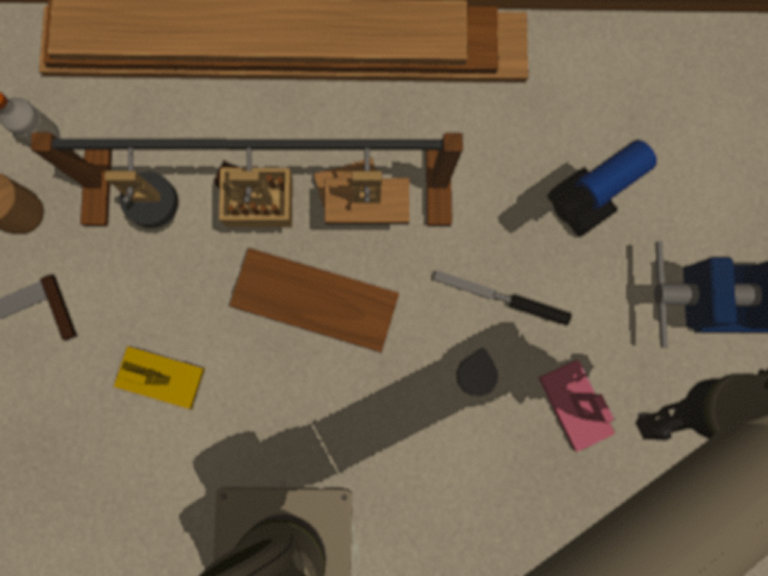

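The hanging push block is at scene (288,192) / top (240,135). The look-alikes are pink at scene (127,258) and yellow at (256,128). The tote is at scene (308,147) and the weight at (328,110). The board is at scene (252,180) / top (210,200). By the description I choose the hanging one with a flat sole, and I'll check it in a crop.

```bash
python3 - <<'E'
from h import *
np.set_printoptions(precision=4,suppress=True)
ps=manip.camera("scene");save(ps,"crop.png",(240,80,360,260),3.3)
pt=manip.camera("top")
def rect(P,n):
    r=cv2.minAreaRect((P[:,:2]*1000).astype(np.float32));print(n,len(P),r,"z",np.nanmedian(P[:,2]))
    print(cv2.boxPoints(r).tolist())
for n,p in(("scene",ps),("top",pt)):
    w=cloud(p);c=p["pixels"].astype(int);sat=c[...,0]-c[...,2]
    X,Y,Z=np.moveaxis(w,-1,0)
    b=(X>.33)&(X<.55)&(Y>-.3)&(Y<.18)&(Z>.014)&(Z<.035)&(sat>35)
    k=cv2.morphologyEx(b.astype(np.uint8),cv2.MORPH_OPEN,np.ones((3,3)))
    l,lab,st,_=cv2.connectedComponentsWithStats(k);i=1+st[1:,4].argmax();rect(w[lab==i],n+" board")
    reg=(X>.5)&(X<.66)&(Y>-.25)&(Y<-.03)
    rect(w[reg&(Z>.105)&(Z<.122)],n+" sole")
    for nm,lo,hi in(("grip",.222,.25),("gripside",.205,.24)):
        g=w[reg&(Z>lo)&(Z<hi)];print(n,nm,len(g),np.percentile(g,[2,50,98],axis=0))
    r=w[(X>.6)&(X<.72)&(Y>-.2)&(Y<.3)&(Z>.205)&(Z<.235)]
    if len(r)>20:print("rail fit",np.polyfit(r[:,1],r[:,0],1),len(r))
E
```

```text
scene board 1833 ((440.8408508300781, -47.868621826171875), (282.7406005859375, 113.88024139404297), 74.17324829101562) z 0.023877083662283465
[[347.5034484863281, -168.35043334960938], [457.0665588378906, -199.408935546875], [534.17822265625, 72.61318969726562], [424.6151428222656, 103.67169189453125]]
scene sole 429 ((596.6525268554688, -137.74386596679688), (75.17097473144531, 141.97457885742188), 0.048124779015779495) z 0.11297375627150959
[[559.0074462890625, -66.78816986083984], [559.126708984375, -208.76271057128906], [634.297607421875, -208.69955444335938], [634.1783447265625, -66.72502136230469]]
scene grip 103 [[ 0.5901 -0.1605  0.2227]
 [ 0.5998 -0.1446  0.2401]
 [ 0.6042 -0.1188  0.2454]]
scene gripside 317 [[ 0.5717 -0.2396  0.2057]
 [ 0.6517 -0.1413  0.2153]
 [ 0.6594 -0.0392  0.2377]]
rail fit [0.0169 0.6478] 684
top board 4399 ((439.1763610839844, -43.053741455078125), (279.7383117675781, 110.55758666992188), 73.65191650390625) z 0.024679672615520867
[[346.76324462890625, -161.70846557617188], [452.8509521484375, -192.82733154296875], [531.5894775390625, 75.60098266601562], [425.50177001953125, 106.7198486328125]]
top sole 1392 ((597.53271484375, -157.80972290039062), (91.02499389648438, 195.84181213378906), 8.490839004516602) z 0.11331517782181437
[[538.0609130859375, -67.68206024169922], [566.9771728515625, -261.3773498535156], [657.0045166015625, -247.9373779296875], [628.0882568359375, -54.242095947265625]]
top grip 166 [[ 0.587  -0.1557  0.2232]
 [ 0.591  -0.1338  0.2421]
 [ 0.5997 -0.114   0.2468]]
top gripside 783 [[ 0.5862 -0.2453  0.2057]
 [ 0.6505 -0.1338  0.2151]
 [ 0.6595 -0.0351  0.2349]]
rail fit [-0.0142  0.65  ] 1681
```

View pics/crop.png

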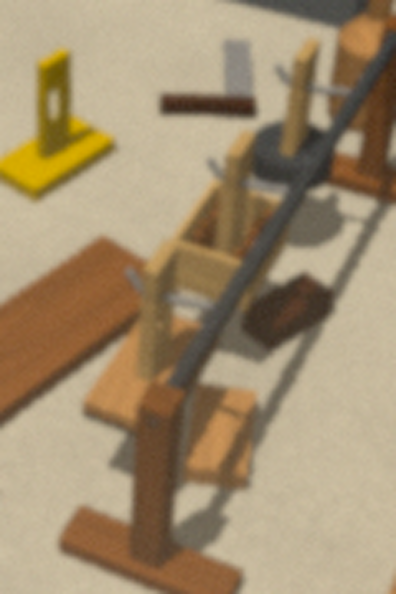

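The crop confirms the hanging wooden block: a flat sole and a holed plate on the hook nearest the post. The tote and weight hang farther along. From the measurements:

| Item | Centre (m) | Check |
|---|---|---|
| Push block | about (0.596, -0.137) | yaw about 0, sole top z 0.113 (nominal 0.114), grip top about 0.244 |
| Board | about (0.440, -0.045) | yaw -16°, top z 0.0245 |

I'll now move above and slightly in front.

Emit:
move_arm(
  increments=[
    {"offset": [-0.03, -0.06, -0.02], "yaw": 7, "jaw": 0},
    {"offset": [-0.46, -0.09, -0.25], "yaw": 25.4, "jaw": 0},
    {"offset": [-0.46, -0.09, -0.25], "yaw": 25.4, "jaw": 0},
    {"offset": [-0.46, -0.09, -0.25], "yaw": 25.4, "jaw": 0},
    {"offset": [-0.46, -0.09, -0.25], "yaw": 25.4, "jaw": 0},
    {"offset": [-0.46, -0.09, -0.25], "yaw": 25.4, "jaw": 0},
    {"offset": [-0.46, -0.09, -0.25], "yaw": 25.4, "jaw": 0},
    {"offset": [-0.46, -0.09, -0.25], "yaw": 25.4, "jaw": 0},
    {"offset": [-0.46, -0.09, -0.25], "yaw": 25.4, "jaw": 0},
    {"offset": [-0.46, -0.09, -0.25], "yaw": 25.4, "jaw": 0},
  ],
)

```text
clock: 1.53
position: [0.4987, -0.2465, 0.3246]
ee_rot: [-0.0, -0.707, 0.707, -0.0]
ft_force: [0.5, -0.7, -0.8]
grip_width: 1.001
```

Emit:
move_arm(
  increments=[
    {"offset": [-0.095, 0.0, -0.11], "yaw": 0, "jaw": 0},
    {"offset": [-0.095, 0.0, -0.11], "yaw": 0, "jaw": 0},
    {"offset": [-0.095, 0.0, -0.11], "yaw": 0, "jaw": 0},
    {"offset": [-0.095, 0.015, -0.11], "yaw": 0, "jaw": 0},
    {"offset": [-0.095, 0.015, -0.11], "yaw": 0, "jaw": 0},
    {"offset": [-0.095, 0.015, -0.11], "yaw": 0, "jaw": 0},
  ],
)

```text
clock: 2.03
position: [0.594, -0.1348, 0.3084]
ee_rot: [-0.002, 0.707, -0.707, 0.001]
ft_force: [-0.2, -0.5, 0.3]
grip_width: 1.001
```

```bash
python3 - <<'E'
from h import *
np.set_printoptions(precision=4,suppress=True)
print(manip.get_obs()["position"])
ps=manip.camera("scene");save(ps,"over.png",(210,50,370,250),3)
w=cloud(ps);X,Y,Z=np.moveaxis(w,-1,0)
m=(X>.55)&(X<.63)&(Y>-.19)&(Y<-.08)
g=w[m&(Z>.239)&(Z<.249)];print("top face",len(g),np.percentile(g,[3,50,97],axis=0))
for lo in(.15,.2,.22):
    g=w[m&(X>.57)&(Z>lo)&(Z<lo+.02)];print(lo,len(g),np.percentile(g,[3,50,97],axis=0))
E
```

```text
[ 0.594  -0.1348  0.3084]
top face 57 [[ 0.5901 -0.1578  0.2392]
 [ 0.5974 -0.139   0.242 ]
 [ 0.6033 -0.1173  0.2444]]
0.15 61 [[ 0.5909 -0.1598  0.1504]
 [ 0.5988 -0.1402  0.1583]
 [ 0.6038 -0.1164  0.1693]]
0.2 85 [[ 0.5727 -0.1605  0.2009]
 [ 0.6029 -0.1401  0.207 ]
 [ 0.6271 -0.1197  0.2195]]
0.22 60 [[ 0.5907 -0.1595  0.2213]
 [ 0.6024 -0.1548  0.2306]
 [ 0.6039 -0.1182  0.2396]]
```

View pics/over.png

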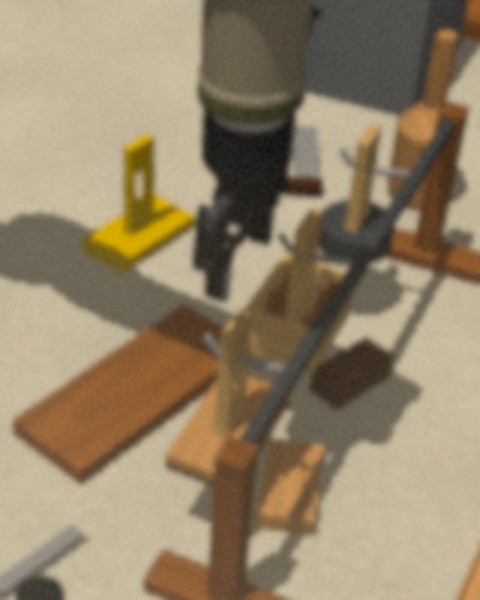

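The gripper stands above the plate (scene crop pixel ~(235,320)), with the jaws straddling its 44 mm side. I'll descend and close.

Emit:
move_arm(
  increments=[
    {"offset": [-0.002, 0.03, 0.002], "yaw": 0, "jaw": 0},
    {"offset": [-0.002, 0.055, 0.002], "yaw": 0, "jaw": 0},
    {"offset": [-0.002, 0.07, 0.002], "yaw": 0, "jaw": 0},
    {"offset": [-0.002, 0.084, 0.002], "yaw": 0, "jaw": 0},
    {"offset": [-0.002, 0.084, 0.002], "yaw": 0, "jaw": 0},
  ],
)

```text
clock: 2.5
position: [0.5938, -0.1404, 0.2229]
ee_rot: [0.001, -0.707, 0.707, 0.002]
ft_force: [-0.5, -1.2, -0.1]
grip_width: 0.999
```

Emit:
move_arm(
  increments=[
    {"offset": [0, 0, 0], "yaw": 0, "jaw": 60},
    {"offset": [0, 0, 0], "yaw": 0, "jaw": 90},
    {"offset": [0, 0, 0], "yaw": 0, "jaw": 110},
    {"offset": [0, 0, 0], "yaw": 0, "jaw": 160},
    {"offset": [0, 0, 0], "yaw": 0, "jaw": 255},
    {"offset": [0, 0, 0], "yaw": 0, "jaw": 255},
    {"offset": [0, 0, 0], "yaw": 0, "jaw": 255},
    {"offset": [0, 0, 0], "yaw": 0, "jaw": 255},
  ],
  squeeze=50,
)

```text
clock: 3.17
position: [0.5947, -0.1396, 0.2249]
ee_rot: [-0.0, -0.707, 0.707, 0.001]
ft_force: [-0.2, 3.1, 7.7]
grip_width: 0.509
```

The opening is 43 mm, which matches the plate. I'll lift 26 mm.

Emit:
move_arm(
  increments=[
    {"offset": [0, -0.007, 0], "yaw": 0, "jaw": 255},
    {"offset": [0, -0.014, 0], "yaw": 0, "jaw": 255},
    {"offset": [0, -0.021, 0], "yaw": 0, "jaw": 255},
    {"offset": [0, -0.026, 0], "yaw": 0, "jaw": 255},
    {"offset": [0, -0.026, 0], "yaw": 0, "jaw": 255},
    {"offset": [0, -0.026, 0], "yaw": 0, "jaw": 255},
  ],
)

```text
clock: 3.67
position: [0.5948, -0.1398, 0.2511]
ee_rot: [-0.0, -0.707, 0.707, 0.001]
ft_force: [0.1, -0.2, -3.3]
grip_width: 0.505
```

```bash
python3 - <<'E'
from h import *
np.set_printoptions(precision=4,suppress=True)
print(manip.get_obs()["position"],manip.get_obs()["ft_force"])
ps=manip.camera("scene");save(ps,"lift.png",(220,60,350,230),3.4)
w=cloud(ps);X,Y,Z=np.moveaxis(w,-1,0)
g=w[(X>.53)&(X<.64)&(Y>-.22)&(Y<-.05)&(Z>.128)&(Z<.15)];r=cv2.minAreaRect((g[:,:2]*1000).astype(np.float32));print(len(g),r,np.median(g[:,2]))
A=np.c_[g[:,:2],np.ones(len(g))];print("plane",np.linalg.lstsq(A,g[:,2],rcond=None)[0])
E
```

```text
[ 0.5948 -0.1398  0.2511] [ 0.1034 -0.2053 -3.274 ]
539 ((591.13916015625, -143.9249267578125), (136.20803833007812, 66.15739440917969), 89.55439758300781) 0.138838483569036
plane [0.0088 0.018  0.1364]
```

View pics/lift.png

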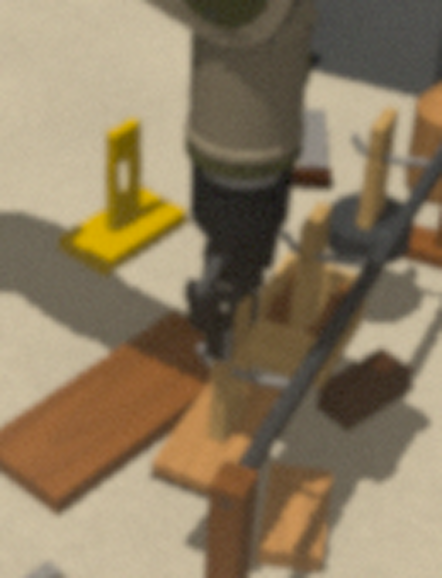

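It is lifted 26 mm and hangs level, with the weight carried (-3.3 N) and the hook free in the hole (crop ~(235,370)). I'll draw it off along -x.

Emit:
move_arm(
  increments=[
    {"offset": [0.012, 0, 0], "yaw": 0, "jaw": 255},
    {"offset": [0.03, 0, 0], "yaw": 0, "jaw": 255},
    {"offset": [0.05, 0, 0], "yaw": 0, "jaw": 255},
    {"offset": [0.07, 0, 0], "yaw": 0, "jaw": 255},
    {"offset": [0.09, 0, 0], "yaw": 0, "jaw": 255},
    {"offset": [0.11, 0, 0], "yaw": 0, "jaw": 255},
    {"offset": [0.125, 0, 0], "yaw": 0, "jaw": 255},
    {"offset": [0.135, 0, 0], "yaw": 0, "jaw": 255},
    {"offset": [0.14, 0, 0], "yaw": 0, "jaw": 255},
    {"offset": [0.14, 0, 0], "yaw": 0, "jaw": 255},
  ],
)

```text
clock: 4.55
position: [0.4541, -0.1397, 0.2509]
ee_rot: [-0.0, -0.707, 0.707, 0.001]
ft_force: [0.8, 0.3, -2.9]
grip_width: 0.51
```

Emit:
move_arm(
  increments=[
    {"offset": [0.003, 0, -0.015], "yaw": 2, "jaw": 255},
    {"offset": [0.006, 0, -0.035], "yaw": 5, "jaw": 255},
    {"offset": [0.009, 0.01, -0.055], "yaw": 9, "jaw": 255},
    {"offset": [0.012, 0.025, -0.075], "yaw": 13, "jaw": 255},
    {"offset": [0.015, 0.04, -0.09], "yaw": 15, "jaw": 255},
    {"offset": [0.015, 0.055, -0.095], "yaw": 16, "jaw": 255},
    {"offset": [0.015, 0.068, -0.095], "yaw": 16, "jaw": 255},
    {"offset": [0.015, 0.075, -0.095], "yaw": 16, "jaw": 255},
    {"offset": [0.015, 0.075, -0.095], "yaw": 16, "jaw": 255},
  ],
)

```text
clock: 5.3
position: [0.4389, -0.0445, 0.1744]
ee_rot: [-0.098, -0.7, 0.7, 0.1]
ft_force: [-0.6, -0.4, -3.0]
grip_width: 0.504
```

```bash
python3 - <<'E'
from h import *
np.set_printoptions(precision=4,suppress=True)
o=manip.get_obs();print(o["position"],o["ft_force"])
ims=[]
for n in("scene","top"):
    p=manip.camera(n);w=cloud(p);X,Y,Z=np.moveaxis(w,-1,0)
    m=(X>.36)&(X<.53)&(Y>-.16)&(Y<.06)&(Z>.055)&(Z<.073)
    g=w[m];r=cv2.minAreaRect((g[:,:2]*1000).astype(np.float32));print(n,len(g),r,np.median(g[:,2]))
    A=np.c_[g[:,:2],np.ones(len(g))];print("plane",np.linalg.lstsq(A,g[:,2],rcond=None)[0])
    b=(210,80,340,230) if n=="scene" else (130,140,280,260)
    ims.append(cv2.resize(p["pixels"][b[1]:b[3],b[0]:b[2],::-1],(390,420)))
cv2.imwrite("pics/pre.png",np.hstack(ims))
E
```

```text
[ 0.4389 -0.0445  0.1744] [-0.5853 -0.3634 -3.0175]
scene 566 ((441.8409423828125, -46.46961212158203), (141.79412841796875, 78.08830261230469), 73.79948425292969) 0.06206225353303856
plane [-0.0054  0.0104  0.0652]
top 395 ((426.426025390625, -84.94261169433594), (50.840660095214844, 74.93550872802734), 73.9764175415039) 0.06371731912606898
plane [0.0051 0.0126 0.0626]
```

View pics/pre.png

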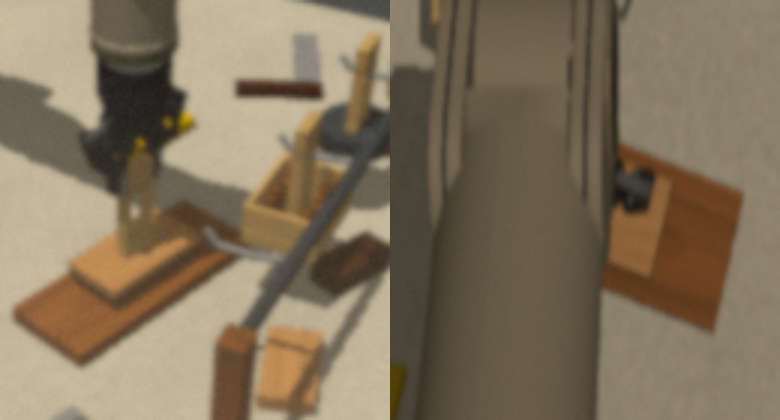

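The block hovers level and centred over the board: scene gives block (0.442,-0.046) against board (0.441,-0.048), both at 73.8–74°. The gap is about 18 mm, so I'll lower gently.

Emit:
move_arm(
  increments=[
    {"offset": [0, 0.005, 0], "yaw": 0, "jaw": 255},
    {"offset": [0, 0.01, 0], "yaw": 0, "jaw": 255},
    {"offset": [0, 0.013, 0], "yaw": 0, "jaw": 255},
    {"offset": [0, 0.015, 0], "yaw": 0, "jaw": 255},
    {"offset": [0, 0.016, 0], "yaw": 0, "jaw": 255},
    {"offset": [0, 0.016, 0], "yaw": 0, "jaw": 255},
  ],
)

```text
clock: 5.9
position: [0.4396, -0.0448, 0.16]
ee_rot: [-0.099, -0.7, 0.7, 0.099]
ft_force: [0.4, 0.3, -4.3]
grip_width: 0.504
```

Emit:
move_arm(
  increments=[
    {"offset": [0, 0.001, 0], "yaw": 0, "jaw": 255},
    {"offset": [0, 0.002, 0], "yaw": 0, "jaw": 255},
    {"offset": [0, 0.003, 0], "yaw": 0, "jaw": 255},
    {"offset": [0, 0.003, 0], "yaw": 0, "jaw": 255},
  ],
)

```text
clock: 6.23
position: [0.4395, -0.0448, 0.1568]
ee_rot: [-0.098, -0.7, 0.7, 0.1]
ft_force: [-0.7, 0.4, -3.5]
grip_width: 0.508
```

Emit:
move_arm(
  increments=[
    {"offset": [0, 0.001, 0], "yaw": 0, "jaw": 255},
    {"offset": [0, 0.0015, 0], "yaw": 0, "jaw": 255},
    {"offset": [0, 0.0015, 0], "yaw": 0, "jaw": 255},
  ],
)

```text
clock: 6.48
position: [0.44, -0.0446, 0.1563]
ee_rot: [-0.099, -0.7, 0.7, 0.099]
ft_force: [-2.9, 2.1, 6.2]
grip_width: 0.511
```

Contact: the force went from -3.5 N to +6.2 N. I'll release slowly, then rise.

Emit:
move_arm(
  increments=[
    {"offset": [0, 0, 0], "yaw": 0, "jaw": 105},
    {"offset": [0, 0, 0], "yaw": 0, "jaw": 90},
    {"offset": [0, 0, 0], "yaw": 0, "jaw": 60},
    {"offset": [0, 0, 0], "yaw": 0, "jaw": 20},
    {"offset": [0, 0, 0], "yaw": 0, "jaw": 0},
    {"offset": [0, 0, 0], "yaw": 0, "jaw": 0},
    {"offset": [0, 0, 0], "yaw": 0, "jaw": 0},
  ],
  squeeze=20,
)

```text
clock: 7.07
position: [0.4399, -0.0447, 0.1562]
ee_rot: [-0.099, -0.7, 0.7, 0.099]
ft_force: [-0.6, 0.3, 0.2]
grip_width: 1.0
```

Emit:
move_arm(
  increments=[
    {"offset": [0, -0.01, 0], "yaw": 0, "jaw": 0},
    {"offset": [0, -0.03, 0], "yaw": 0, "jaw": 0},
    {"offset": [0, -0.06, 0], "yaw": 0, "jaw": 0},
    {"offset": [0, -0.1, 0], "yaw": 0, "jaw": 0},
    {"offset": [0, -0.14, 0], "yaw": 0, "jaw": 0},
    {"offset": [0, -0.15, 0], "yaw": 0, "jaw": 0},
    {"offset": [0, -0.15, 0], "yaw": 0, "jaw": 0},
  ],
)

```text
clock: 7.65
position: [0.4415, -0.0445, 0.3105]
ee_rot: [-0.101, -0.7, 0.701, 0.097]
ft_force: [1.5, -0.2, 0.3]
grip_width: 1.003
```

```bash
python3 - <<'E'
from h import *
np.set_printoptions(precision=4,suppress=True)
o=manip.get_obs();print(o["position"],o["ft_force"])
p=manip.camera("scene");save(p,"end.png",(210,60,350,230),3.3);w=cloud(p);X,Y,Z=np.moveaxis(w,-1,0)
g=w[(X>.36)&(X<.53)&(Y>-.16)&(Y<.06)&(Z>.037)&(Z<.055)]
print(cv2.minAreaRect((g[:,:2]*1000).astype(np.float32)),np.median(g[:,2]))
A=np.c_[g[:,:2],np.ones(len(g))];print("plane",np.linalg.lstsq(A,g[:,2],rcond=None)[0])
for q in("tote","weight"):
    for r in manip.recognise(p,q)[:2]: print(q,r)
E
```

```text
[ 0.4415 -0.0445  0.3105] [ 1.5074 -0.1989  0.2582]
((443.5012512207031, -46.13838195800781), (143.2594451904297, 77.6728286743164), 72.24346923828125) 0.0436735713795668
plane [-0.0068  0.0061  0.0471]
tote {'bbox': [291.4, 119.9, 323.6, 173.7], 'confidence': 0.7}
weight {'bbox': [316.4, 91.3, 338.4, 136.8], 'confidence': 0.83}
```

View pics/end.png

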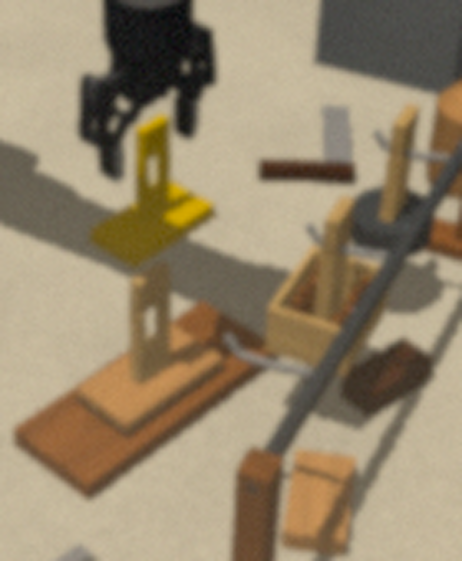

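The block stands flat in the middle of the board, at crop pixel ~(150,380). The tote and weight still hang, and the gripper is clear.

```bash
python3 -c "
from workcell import manip
print(manip.hand_in())"
```

```text
the job is handed in; nothing more can be done
None
```

I lifted the push block 26 mm by its grip, drew it 140 mm off the hook, set it down on the board and handed the job in at about 7.7 s of the 38 s allowed. Handing in gives no verdict, so these are my own last checks:

- **Position:** the block's centre measured (0.4435, -0.046) and the board's (0.439 to 0.441, -0.043 to -0.048). That puts it about 3–5 mm from the middle.
- **Angle and tilt:** its length is about 2° off the board's, and it stands upright within about 0.5°.
- **Height:** the sole's top is at 0.0437 m against 0.045 expected, so it is resting flat on the board.
- **Other pieces:** the tote and weight were still on their hooks in the last picture. Their detected boxes shifted by at most about 4 px, which I took as detector noise; I didn't measure their positions in metres.
- **Gripper:** it is open and about 0.15 m above where it let go.

No check failed. The only disagreement was between the two cameras, which differed by about 5 mm on the board's centre. I aimed between them.

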